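# Garlic bulb out of the blocked drawer

## Task

The garlic bulb in the drawer of the little wooden vegetable box is wanted for roasting, but the pepper mill, the salt shaker and the herb jar stand in the drawer's way: set all three upright on the round seagrass mat, pull the drawer open and put the bulb in the frying pan on the hob. Then push the drawer fully shut and stand the mill, the shaker and the jar upright again, each on the very spot where it stood before (within about a centimetre). Do not knock any of them over, and leave the egg timer beside the box where it is.

Things in the scene. Friction and masses are not known exactly. Their poses are not given: they have to be found in the camera images.
- pepper_mill: Dark brown wooden pepper mill, loose, 0.18 kg, round, 170 mm tall, largest diameter 58 mm, with a small steel nut (12 mm wide, 12 mm high) on top. Its head, 48 mm in diameter, is 123 to 158 mm above the foot and is fixed: grip it there, about 135 mm up. Origin: centre of the underside; z axis up.
- salt_shaker: Salt shaker of clear glass with a light grey cap, loose, 0.10 kg, round, 90 mm tall; glass 44 mm in diameter up to 70 mm, above that the cap, 34 mm. Grip it about 60 mm up. Origin: centre of the underside; z axis up.
- herb_jar: Glass spice jar with a green label and a red cap, loose, 0.11 kg, round, 106 mm tall; body 42 mm in diameter, cap 45 mm in diameter from 85 to 106 mm. Grip it 70 to 90 mm up. Origin: centre of the underside; z axis up.
- garlic: Whole garlic bulb, pinkish white, loose, 0.034 kg, 56 mm in diameter, 56 mm tall with a pointed top. At the start it stands in the shut drawer, seen between the rods of the box's top and 34 to 46 mm behind the front edge of the box; it can be taken only with the drawer out. Grip it 20 to 30 mm up. Origin: centre of the underside; z axis up
- veg_box: Vegetable box of pale wood with one brown-fronted drawer, fixed on the worktop: 190 mm wide (y), 180 mm deep (x), 98 mm high; its open top is barred by steel rods 40 mm apart. Its front edge is at x = -90 mm, the shut drawer's outer face at x = -102 mm. The drawer opens along its -x axis. Origin: centre of the underside; z up.
- drawer (a joint): How far the drawer is pulled out, in m: 0 fully shut, 0.11 the stop. Slides lightly (1 to 2 N), stays where it is left. Inside 158 mm wide, 136 mm deep, beginning right behind the 12 mm thick front; floor 20 mm, sides 57 mm, front 89 mm above the worktop. It passes 13 mm above the worktop, so nothing can stand in front of it while it moves
- drawer_handle (a point): Middle of the copper bar handle on the drawer's front; moves with the drawer. The bar, 10 mm thick and 110 mm long, lies along this point's y axis, 64 mm above the worktop, 40 mm off the drawer's face (35 mm free behind it; studs to the face 43 mm either side). +x leads into the box, z is up. Pinch the bar from above, one finger before and one behind it
- mat: Round coiled seagrass mat, brown, lying fixed on the worktop: 192 mm in diameter, 12 mm thick: the side area for the mill, the shaker and the jar, with room for the three. Origin: centre of the underside. Beware of the wall cabinet above the way between box and mat: world x over 0.58 (door handles 0.55), 0.45 m above the worktop and up; keep the arm on the robot's side of it.
- pan: Black round frying pan standing fixed on the hob: 248 mm across the rim, 45 mm high, flat inner floor 5 mm above its underside and about 190 mm across; the handle with dark wooden grip points along +x to 300 mm from the centre. Origin: centre of the underside (6 mm above the worktop).
- egg_timer: Bystander: round egg timer, red top and white foot, loose, 64 mm in diameter, 46 mm tall, standing beside the box. Leave it alone. Origin: centre of the underside.

How it is judged (in metres and radians):
On the way, in this order (a step that is already met when the one before it is completed fails the run):
1. the pepper mill, the salt shaker and the herb jar all stand upright on the mat (horizontal distance between each of pepper_mill, salt_shaker, herb_jar and mat below 0.095 m and height (world z) of pepper_mill between 0.006 and 0.02 m and angle between each of pepper_mill, salt_shaker, herb_jar's own z axis and vertical below 0.12 rad and height (world z) of salt_shaker between 0.006 and 0.02 m and height (world z) of herb_jar between 0.006 and 0.02 m), for 0.2 s.
2. the drawer is pulled out by more than 8 cm, the three still on the mat (all of step 1 and value of joint drawer above 0.08 m), for 0.1 s.
3. the garlic bulb rests in the frying pan, let go (horizontal distance between garlic and pan below 0.095 m and height (world z) of garlic between 0.004 and 0.05 m and linear speed of garlic below 0.03 m/s and contact force between the fingers and garlic below 0.1 N), for 0.2 s.
4. the drawer is fully shut (value of joint drawer below 0.006 m), for 0.2 s.
At the end, for the whole second after the job is handed in: The bulb rests in the pan (within 95 mm of its centre, lying on its floor), the drawer is shut to within 6 mm, and the mill, the shaker and the jar each stand upright and still within 15 mm of where they stood at the start (horizontal distance between garlic and pan below 0.095 m and height (world z) of garlic between 0.004 and 0.05 m and linear speed of garlic below 0.03 m/s and value of joint drawer below 0.006 m and distance of each of pepper_mill, salt_shaker, herb_jar from where it was at the start of the episode below 0.015 m and angle between each of pepper_mill, salt_shaker, herb_jar's own z axis and vertical below 0.12 rad and linear speed of each of pepper_mill, salt_shaker, herb_jar below 0.02 m/s); the robot touches nothing.
It fails at once if the mill, the shaker or the jar is knocked over (angle between any of pepper_mill, salt_shaker, herb_jar's own z axis and vertical above 0.7 rad).
It fails at once if the egg timer is moved by more than 2 cm (distance of egg_timer from where it was at the start of the episode above 0.02 m).
It also fails if it takes over 141 s, if anything falls off the work surface, if the arm or the gripper's body presses on something with over 40 N, if the wrist force passes 120 N, or if a joint passes its speed limit or range.

## Robot

A 6-joint arm with a two-finger parallel gripper is mounted at the origin on a cart in front of the work surface, level with it; the furniture and walls round the work are solid. World frame = base frame: x ahead of the robot, y to its left, z up, the work surface at z = 0. Lengths are in mm, angles in degrees, forces in N, time in s.
With the tool pointing down it reaches from about 350 to 975 mm from the base axis. Payload 4.9 kg.
Tool frame: the origin (TCP) lies on the front face of the gripper's body, between the roots of the fingers; the fingertips stand robot.nose_length ahead of it and the grasp point (between the pads) lies 54 mm ahead of it (robot.nose_length is the distance from the TCP to the fingertips, in mm); z points along the fingers, y is the line along which they close (so a half turn about z gives the same grasp; the last joint's range is limited). The gripper opens to 85 mm and grips with 20 to 120 N. Pads are 22 mm wide; open, the fingers measure 114 mm over their backs; the gripper's body (76 mm by 85 mm) begins 54 mm behind the grasp point. The pads swing forward as they close: fully open they stand 13 mm farther back than shut.
Start: joints at [-72.078, 3.019, 92.412, -0, 84.569, -6.818], TCP at [261.559, -567.617, 303.904] pointing down, gripper open.
Joint ranges: [-172.51, 172.51], [-57.92, 126.97], [3.15, 148.05], [-58.71, 238.71], [5.1, 150.11], [-179.66, 179.66]. Speed limits (degrees/s): [147.25, 147.25, 180, 180, 180, 180].

## Interface

Orientations are given as [roll, pitch, yaw] about the fixed x, y, z axes, in that order (R = Rz(yaw) Ry(pitch) Rx(roll)).
In Python, from bench import robot gives the robot as it stands.
- The arm moves only by the shell command python3 -m inch 'ROWS' [OPENING]. ROWS is a JSON object whose one key "commands" holds a list that holds one entry, the list of rows, each a list of 6 numbers: the shift along the world's x, y, z in m, then the turn, a rotation vector about the world's x, y, z in rad. A call has 1 to 5 rows; each row shifts and turns the commanded pose from where the row before left it; what a row does not reach is not made up. A row lasts 1/10 s, in which the tool goes at most 50 mm and 8.59 degrees, less where a joint would pass 70% of its speed; a pose out of reach is approached as far as the arm can. A call is refused whole if a number of a shift passes 0.05 or a number of a turn 0.15, either way. A call with a gripper value outside its range is refused whole. OPENING is the opening, from 0 (shut) to 1 (fully open), set as the call begins (- or left out, the last holds). The fingers move at their own pace and stop on an object; the grip force is fixed at half the most. Time passes only in rows, so rows that do not move let the fingers close. It gives the time, the measured TCP pose, the force, the opening and the grip force at its end, in the units of the state.
- robot.get_obs(): the state, without advancing time (a new reading comes with each control period).
- robot.snapshot(name): name is "scene" or "top"; returns (picture, depth): 480x640x3 uint8, red, green, blue; 480x640 float32, mm along the optical axis (not along the pixel's ray), 0 where there is no reading.
- robot.camera_params(name): a dict with "mtx" (3x3 intrinsics, pixels), "eye" and "rotation" of the camera in the world. Camera axes: x right, y down, z forward; pixel columns grow to the right and rows downward; lengths in mm; the calibration is good to about 2 mm. A picture is of the moment at which its call begins. camera_params takes no time and is no camera call.
- robot.close_job(): hands the job in; it is judged then, once.
The state is a dict: "time": time; "joint_positions": joint angles; "qvel": joint speeds; "joint_torque": joint torques, N m; "position": TCP position; "tcp_rot": TCP orientation; "contact_force": force on the tool from outside, world axes, zero at the start; "torque": the same for the moment, N m; "grip_width": finger opening in mm; "finger_force": force on a finger pad.
Only numpy, scipy, OpenCV 4.12 (cv2) and the standard library are available. Lean on these libraries where they do the work, as an engineer would, in place of code of your own. Each camera call takes 0.05 s, during which the arm holds its last target. There are 200 camera calls.

## Working session

There is one attempt and no reset: what is moved stays moved. The work goes in short steps, Python scripts to look and compute and a shell command to move; the robot and the scene stay as the last step left them, time stands still between calls to the robot, and variables do not carry over. Pictures are saved under pics/ and viewed, at most 14 in all, crops included, and the job is handed in when it is done.

```bash
ls; mkdir -p pics; python3 - <<'E'
from bench import robot
import cv2,numpy as np
print(robot.nose_length, robot.get_obs())
for n in("scene","top"):
    p,d=robot.snapshot(n); cv2.imwrite(f"pics/{n}0.png",p[:,:,::-1]); np.save(f"pics/{n}0.npy",d)
    print(robot.camera_params(n))
E
```

```text
pics
72.6 {'time': 0.0, 'joint_positions': array([-7.20796724e+01,  3.05872228e+00,  9.24936620e+01,  8.88028197e-04,
        8.45671875e+01, -6.81764530e+00]), 'qvel': array([-0.00108871, -0.03849379, -0.07628303, -0.02971465,  0.03944789,
        0.01055879]), 'joint_torque': array([-1.95075285e-03, -3.93694282e+01, -3.70172489e+01, -2.61788746e-04,
        7.00308665e-03, -1.69698666e-05]), 'position': array([ 261.40429791, -567.18374889,  302.63064763]), 'tcp_rot': array([-1.79881379e+02, -1.50719444e-02,  2.47378723e+01]), 'contact_force': array([0.86697901, 0.21142219, 0.12659549]), 'torque': array([0.01743114, 0.00272488, 0.00636652]), 'finger_force': 0.0, 'grip_width': 85.62638164814618}
{'mtx': array([[574.30618123,   0.        , 311.57669902],
       [  0.        , 574.30618123, 244.4677393 ],
       [  0.        ,   0.        ,   1.        ]]), 'eye': array([-652.68462788, -841.79993703,  756.1403243 ]), 'rotation': array([-115.75526424,   -1.35351606,  -53.41575932])}
{'mtx': array([[456.80133403,   0.        , 318.01110016],
       [  0.        , 456.80133403, 241.49625727],
       [  0.        ,   0.        ,   1.        ]]), 'eye': array([ 302.14178405,    8.39088269, 1099.29192849]), 'rotation': array([-1.68747727e+02, -2.37200003e-03, -8.89445649e+01])}
```

View pics/scene0.png

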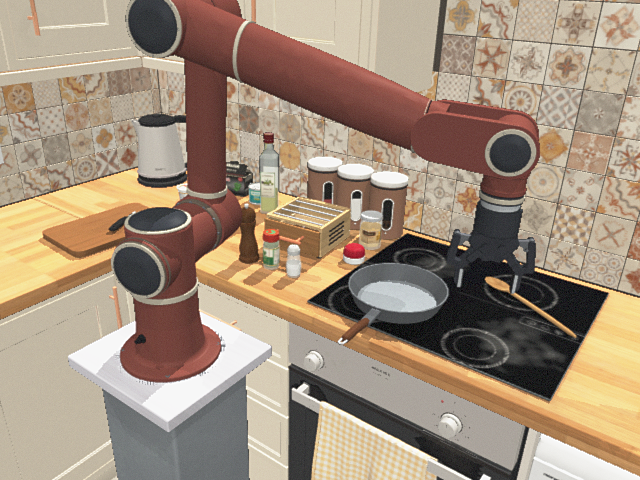

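View pics/top0.png

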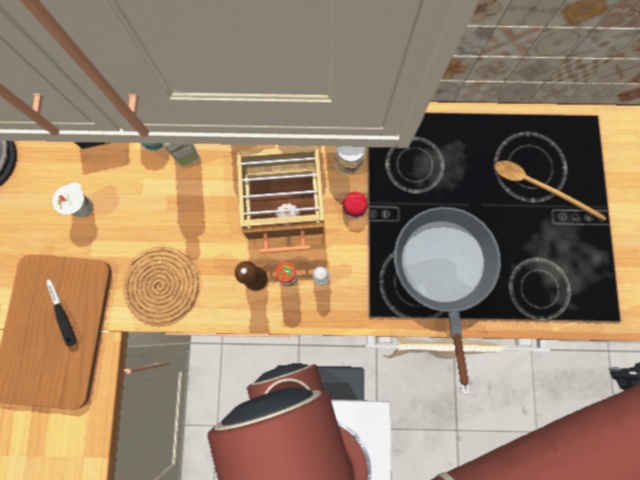

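The scene view shows the mill (248,235), jar (271,250) and shaker (293,260) in front of the box. In the top view the mat is at (162,285), the mill's head at (245,270), the jar's cap at (286,272), the shaker's cap at (320,275), the handle bar at (288,242), the garlic at (288,211), the pan at (447,258) and the timer at (355,204).

```bash
cat > h.py <<'E'
import numpy as np,cv2
from scipy.spatial.transform import Rotation as Ro
from bench import robot
def cloud(n,d):
    c=robot.camera_params(n);K=c["mtx"]
    v,u=np.mgrid[:480,:640]
    P=np.stack([(u-K[0,2])/K[0,0]*d,(v-K[1,2])/K[1,1]*d,d],-1)
    W=P@Ro.from_euler("xyz",c["rotation"],degrees=True).as_matrix().T+c["eye"]
    W[d<=0]=np.nan
    return W
def obj(W,lo,hi,x,y,r):
    m=(W[...,2]>lo)&(W[...,2]<hi)&(np.hypot(W[...,0]-x,W[...,1]-y)<r)
    return W[m]
def circ(Q):
    (a,b),r=cv2.minEnclosingCircle(Q[:,:2].astype(np.float32)); return np.round([a,b,r,*Q.mean(0),len(Q)],1)
E
python3 - <<'E'
from h import *
W=cloud("top",np.load("pics/top0.npy"));S=cloud("scene",np.load("pics/scene0.npy"))
for n,(u,v) in dict(mill=(245,270),jar=(286,272),shaker=(320,275),mat=(162,285),handle=(288,246),hl=(265,248),hr=(308,246),garlic=(288,211),pan=(447,258),timer=(355,204),fl=(242,228),fr=(322,222),bench=(200,310)).items(): print(n,W[v,u].round(1))
for n,lo,hi,uv in(("mill",120,160,(245,270)),("jar",90,112,(286,272)),("shaker",72,96,(320,275)),("mat",7,18,(162,285)),("timer",30,52,(355,204)),("pan",40,60,(447,258))):
    x,y=W[uv[1],uv[0],:2]; r=dict(mat=110,pan=140).get(n,38)
    for A in(W,S):
        Q=obj(A,lo,hi,x,y,r); print(n,circ(Q) if len(Q) else None)
Q=obj(W,160,176,*W[270,245,:2],40);print("nut",circ(Q) if len(Q) else 0)
E
```

```text
mill [425.  160.5 168.1]
jar [430.4  80.8 106. ]
shaker [427.8   6.2  84.9]
mat [406.8 385.    2.9]
handle [508.5  85.8  -1.7]
hl [490.3 133.9  65.1]
hr [496.3  34.9  68.3]
garlic [577.   83.   73.7]
pan [ 484.3 -300.3    7.9]
timer [604.6 -74.5  46.1]
fl [552.  201.1  -3.1]
fr [547.9   3.8  91.2]
bench [349.4 291.   -2.4]
mill [424.4 162.8  25.1 422.4 160.  149.4 423. ]
mill [421.1 152.1  22.8 415.2 149.6 141.2 213. ]
jar [431.2  81.8  22.7 430.5  81.4 104.4 333. ]
jar [428.8  80.8  25.2 424.1  77.  101.9 177. ]
shaker [431.4   5.1  17.  430.4   5.1  83.3 183. ]
shaker [427.5   1.5  17.5 424.8  -1.1  81.8 101. ]
mat [ 409.   387.2   92.4  406.2  385.9    9.7 3477. ]
mat None
timer [610.  -76.9  30.4 607.3 -76.   41.8 467. ]
timer [606.8 -76.6  32.9 599.7 -82.4  41.3 217. ]
pan [ 472.2 -291.7  128.7  477.3 -303.3   47.2 1435. ]
pan [ 473.4 -286.8  129.5  486.7 -285.    47.3 1088. ]
nut [423.4 160.    7.6 424.  162.3 166.9  28. ]
```

```bash
python3 - <<'E'
from h import *
W=cloud("top",np.load("pics/top0.npy"));S=cloud("scene",np.load("pics/scene0.npy"))
for A in(W,S):
    x,y,z=A[...,0],A[...,1],A[...,2]
    Q=A[(z>58)&(z<78)&(x>470)&(x<518)&(y>20)&(y<150)]
    p=np.polyfit(Q[:,1],Q[:,0],1);print("bar",len(Q),p,np.percentile(Q[:,1],[1,99]),Q.mean(0), (Q[:,0]-np.polyval(p,Q[:,1])).std())
    Q=A[(z>80)&(z<105)&(x>520)&(x<570)&(y>-20)&(y<220)]
    p=np.polyfit(Q[:,1],Q[:,0],1);print("front",len(Q),p,np.percentile(Q[:,1],[1,99]),Q.mean(0),Q[:,0].min())
    Q=A[(z>40)&(z<78)&(np.hypot(x-585,y-82)<26)]; print("garlic",len(Q),Q.mean(0) if len(Q) else 0)
# pan rim lsq circle, mill head lsq
from scipy.optimize import least_squares as L
for A in(W,S):
    for n,lo,hi,c,r0,r1 in(("pan",42,60,(474,-290),110,140),("mill",125,156,(423,159),0,40),("mat",6,18,(409,387),80,105)):
        Q=A[(A[...,2]>lo)&(A[...,2]<hi)];d=np.hypot(Q[:,0]-c[0],Q[:,1]-c[1]);Q=Q[(d>r0)&(d<r1)]
        if len(Q)>30:
            s=L(lambda q:np.hypot(Q[:,0]-q[0],Q[:,1]-q[1])-q[2],[*c,30],loss="soft_l1").x;print(n,s.round(1),len(Q))
E
```

```text
bar 287 [-5.71909449e-02  4.97690486e+02] [ 32.2158058  145.10764653] [492.56195022  89.6739095   66.66962463] 8.465534655188643
front 1106 [-4.84811896e-02  5.49113607e+02] [  1.54583601 187.48318061] [544.34242037  98.41315976  92.89806152] 520.1245107883724
garlic 190 [582.71230738  83.30150139  57.77126903]
bar 92 [-3.83271471e-02  4.93859968e+02] [ 27.72485028 139.58532742] [491.44421111  63.0299124   66.44162083] 8.210027321237467
front 560 [-5.36038652e-02  5.46921809e+02] [ -0.96190404 186.74121247] [542.14386732  89.13427031  91.95431221] 520.1625816153269
garlic 5 [578.31799089  82.35292525  71.92429566]
pan [ 476.5 -288.7  119.1] 1318
mill [424.1 162.1  19.5] 335
mat [408.3 386.6  85.6] 847
pan [ 474.7 -289.7  119.2] 971
mill [420.5 156.8  16.2] 147
```

```bash
python3 -m inch '{"commands":[[[0.02,0.045,0,0,0,0.14],[0.02,0.045,0,0,0,0.14],[0.02,0.045,0,0,0,0.14],[0.02,0.045,0,0,0,0.14],[0.02,0.045,0,0,0,0.14]]]}' 0.8
python3 -m inch '{"commands":[[[0.02,0.045,0,0,0,0.14],[0.02,0.045,0,0,0,0.14],[0.02,0.045,0,0,0,0.14],[0,0.045,0,0,0,0.02],[0,0.045,0,0,0,0]]]}'
python3 -m inch '{"commands":[[[0,0.045,0,0,0,0],[0,0.045,0,0,0,0],[0,0.045,0,0,0,0],[0,0.045,0,0,0,0],[0,0.045,0,0,0,0]]]}'
python3 -m inch '{"commands":[[[0,0.03,0,0,0,0],[0,0.02,0,0,0,0],[0,0,0,0,0,0],[0,0,0,0,0,0]]]}'
```

```text
time: 0.6
position: [361.8, -340.6, 303.3]
tcp_rot: [-180.0, -0.0, 65.1]
contact_force: [0.4, -1.2, -0.0]
grip_width: 68.3
finger_force: 0.0
time: 1.1
position: [421.4, -115.6, 303.4]
tcp_rot: [-180.0, -0.0, 90.1]
contact_force: [0.3, 0.3, -0.2]
grip_width: 68.5
finger_force: 0.0
time: 1.6
position: [420.9, 109.2, 303.6]
tcp_rot: [180.0, 0.0, 90.1]
contact_force: [0.3, -0.2, 0.8]
grip_width: 68.1
finger_force: 0.0
time: 2.0
position: [421.3, 157.3, 303.5]
tcp_rot: [-180.0, 0.0, 90.1]
contact_force: [0.3, -0.5, 0.3]
grip_width: 68.3
finger_force: 0.0
```

```bash
python3 -m inch '{"commands":[[[0.002,0.0025,-0.03,0,0,0],[0,0,-0.03,0,0,0],[0,0,-0.03,0,0,0],[0,0,-0.0245,0,0,0],[0,0,0,0,0,0]]]}' 0.8
python3 -m inch '{"commands":[[[0,0,0,0,0,0],[0,0,0,0,0,0],[0,0,0,0,0,0],[0,0,0,0,0,0],[0,0,0,0,0,0]]]}' 0
python3 -m inch '{"commands":[[[0,0,0.01,0,0,0],[0,0,0.02,0,0,0],[0,0,0.03,0,0,0],[0,0,0.03,0,0,0],[0,0,0.0,0,0,0]]]}'
```

```text
time: 2.5
position: [421.2, 158.2, 185.2]
tcp_rot: [-179.5, 0.1, 89.9]
contact_force: [-0.4, -0.6, 0.4]
grip_width: 68.2
finger_force: 0.0
time: 3.0
position: [424.7, 160.1, 191.3]
tcp_rot: [179.8, -0.0, 90.1]
contact_force: [0.1, -0.8, 5.1]
grip_width: 46.2
finger_force: 64.8
time: 3.5
position: [425.2, 160.4, 284.4]
tcp_rot: [179.5, -0.1, 90.1]
contact_force: [-0.3, -0.3, -1.3]
grip_width: 46.1
finger_force: 64.7
```

```bash
python3 -m inch '{"commands":[[[0,0,0,0,0,0],[0,0,0,0,0,0]]]}'; python3 -c "
from h import *
o=robot.get_obs();print(o['position'],o['joint_positions'],o['contact_force'])
p,d=robot.snapshot('scene');cv2.imwrite('pics/s1.png',p[130:330,180:430,::-1].repeat(2,0).repeat(2,1))
o=robot.get_obs();print(o['position'],o['contact_force'])"
```

```text
time: 3.7
position: [422.6, 159.7, 277.4]
tcp_rot: [-179.8, 0.0, 90.1]
contact_force: [-0.6, 0.4, -1.3]
grip_width: 45.9
finger_force: 64.7
[422.6386253  159.74879073 277.38856433] [ 1.12528563e+01 -2.08711907e+01  1.16219664e+02  1.20641372e-03
  8.48521529e+01  1.11882070e+01] [-0.64078593  0.35118416 -1.26976944]
[422.59742308 159.72228601 277.16532272] [-0.47682283  1.06714733 -2.4845971 ]
```

View pics/s1.png

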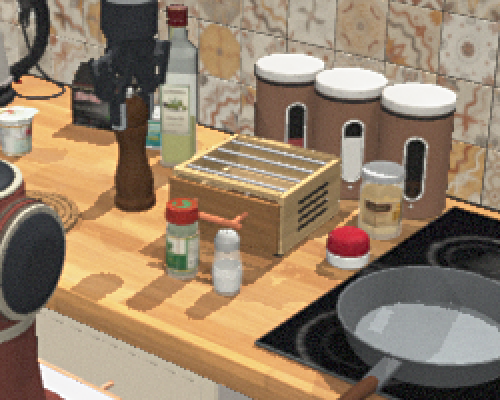

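The mill hangs upright in the gripper, clear of the jar (180,240 in the crop) and the shaker (228,262).

```bash
python3 -m inch '{"commands":[[[-0.0015,0.015,0,0,0,0],[-0.0015,0.03,0,0,0,0],[-0.0015,0.032,0,0,0,0],[-0.0015,0.035,0,0,0,0],[-0.0015,0.035,0,0,0,0]]]}'
python3 -m inch '{"commands":[[[-0.0015,0.035,0,0,0,0],[-0.0015,0.035,0,0,0,0],[-0.0015,0.032,0,0,0,0],[-0.0015,0.023,0,0,0,0],[-0.002,0.015,0,0,0,0]]]}'
python3 -m inch '{"commands":[[[0,0,0,0,0,0],[0,0,-0.02,0,0,0],[0,0,-0.02,0,0,0],[0,0,-0.02,0,0,0],[0,0,-0.009,0,0,0]]]}'
python3 -m inch '{"commands":[[[0,0,0,0,0,0],[0,0,0,0,0,0],[0,0,-0.004,0,0,0],[0,0,-0.003,0,0,0],[0,0,0,0,0,0]]]}'
```

```text
time: 4.25
position: [415.2, 307.8, 277.4]
tcp_rot: [-179.8, 0.1, 90.0]
contact_force: [0.5, -0.3, -0.7]
grip_width: 45.7
finger_force: 64.7
time: 4.75
position: [407.2, 447.9, 277.1]
tcp_rot: [-179.8, 0.1, 90.1]
contact_force: [-1.4, 0.1, -1.7]
grip_width: 45.9
finger_force: 64.7
time: 5.25
position: [407.3, 444.9, 207.4]
tcp_rot: [-179.8, 0.2, 90.0]
contact_force: [-0.9, 0.4, -1.1]
grip_width: 45.9
finger_force: 64.6
time: 5.75
position: [408.0, 446.8, 203.4]
tcp_rot: [-180.0, 0.0, 90.1]
contact_force: [0.3, -0.3, -1.4]
grip_width: 46.2
finger_force: 64.6
```

```bash
python3 -m inch '{"commands":[[[0,0,-0.001,0,0,0],[0,0,-0.001,0,0,0],[0,0,0,0,0,0],[0,0,0,0,0,0]]]}'
python3 -m inch '{"commands":[[[0,0,0,0,0,0],[0,0,0,0,0,0],[0,0,0,0,0,0],[0,0,0,0,0,0],[0,0,0,0,0,0]]]}' 0.75
python3 -m inch '{"commands":[[[0,0,0.015,0,0,0],[0,0,0.03,0,0,0],[0,0,0.03,0,0,0],[0,0,0.025,0,0,0],[0,0,0,0,0,0]]]}'
```

```text
time: 6.15
position: [408.4, 447.4, 203.1]
tcp_rot: [179.9, -0.1, 90.1]
contact_force: [-2.8, -0.8, 6.1]
grip_width: 46.0
finger_force: 65.0
time: 6.65
position: [408.0, 446.8, 201.2]
tcp_rot: [-180.0, 0.0, 90.1]
contact_force: [-0.5, -0.1, -1.0]
grip_width: 63.5
finger_force: 0.0
time: 7.15
position: [409.5, 448.2, 308.2]
tcp_rot: [179.6, -0.4, 90.1]
contact_force: [0.8, 0.2, 0.5]
grip_width: 64.2
finger_force: 0.0
```

```bash
python3 -m inch '{"commands":[[[0.002,-0.03,0,0,0,0],[0.002,-0.046,0,0,0,0],[0.002,-0.046,0,0,0,0],[0.002,-0.046,0,0,0,0],[0.002,-0.046,0,0,0,0]]]}'
python3 -m inch '{"commands":[[[0.002,-0.046,0,0,0,0],[0.002,-0.046,0,0,0,0],[0.002,-0.046,0,0,0,0],[0.002,-0.046,0,0,0,0],[0.004,-0.045,0,0,0,0]]]}'
python3 -m inch '{"commands":[[[0,0,-0.02,0,0,0],[0,0,-0.04,0,0,0],[0,0,-0.04,0,0,0],[0,0,0,0,0,0],[0,0,0,0,0,0]]]}'
python3 -m inch '{"commands":[[[0,0,-0.03,0,0,0],[0,0,-0.03,0,0,0],[0,0,-0.017,0,0,0],[0,0,-0.01,0,0,0],[0,0,0,0,0,0]]]}'
python3 -m inch '{"commands":[[[0,0,0,0,0,0],[0,0,0,0,0,0]]]}'
```

```text
time: 7.65
position: [417.5, 231.2, 300.9]
tcp_rot: [-180.0, 0.0, 90.1]
contact_force: [-0.1, -0.9, -0.1]
grip_width: 63.9
finger_force: 0.0
time: 8.15
position: [429.4, 2.2, 301.1]
tcp_rot: [180.0, 0.0, 90.1]
contact_force: [1.0, -0.5, 0.5]
grip_width: 64.5
finger_force: 0.0
time: 8.65
position: [429.7, 4.0, 201.3]
tcp_rot: [-179.9, -0.0, 90.1]
contact_force: [-0.3, -0.0, 1.7]
grip_width: 64.4
finger_force: 0.0
time: 9.15
position: [430.7, 3.9, 115.2]
tcp_rot: [180.0, 0.0, 90.1]
contact_force: [-1.0, -0.3, 0.2]
grip_width: 63.6
finger_force: 0.0
time: 9.35
position: [431.4, 3.7, 116.3]
tcp_rot: [179.8, 0.0, 90.1]
contact_force: [0.2, -0.5, 0.3]
grip_width: 63.9
finger_force: 0.0
```

```bash
python3 -m inch '{"commands":[[[0,0,0,0,0,0],[0,0,0,0,0,0],[0,0,0,0,0,0],[0,0,0,0,0,0],[0,0,0,0,0,0]]]}' 0
python3 -m inch '{"commands":[[[0,0,0.01,0,0,0],[0,0,0.03,0,0,0],[0,0,0.04,0,0,0],[0,0,0.04,0,0,0],[0,0,0.01,0,0,0]]]}'
python3 -m inch '{"commands":[[[0,0,0,0,0,0],[0,0,0,0,0,0]]]}'
python3 -m inch '{"commands":[[[0,0.015,0,0,0,0],[0.003,0.035,0,0,0,0],[0.003,0.04,0,0,0,0],[0.003,0.04,0,0,0,0],[0.003,0.04,0,0,0,0]]]}'
python3 -m inch '{"commands":[[[0.003,0.04,0,0,0,0],[0.003,0.04,0,0,0,0],[0.003,0.04,0,0,0,0],[0.003,0.035,0,0,0,0],[0.005,0.029,0,0,0,0]]]}'
python3 -m inch '{"commands":[[[0,0,0,0,0,0],[0,0,-0.03,0,0,0],[0,0,-0.04,0,0,0],[0,0,-0.03,0,0,0],[0,0,-0.01,0,0,0]]]}'
python3 -m inch '{"commands":[[[0,0,0,0,0,0],[0,0,-0.004,0,0,0],[0,0,-0.002,0,0,0],[0,0,0,0,0,0],[0,0,0,0,0,0]]]}'
```

```text
time: 9.85
position: [431.0, 3.8, 115.8]
tcp_rot: [179.9, 0.0, 90.1]
contact_force: [-1.0, -0.4, 6.0]
grip_width: 35.4
finger_force: 58.8
time: 10.35
position: [431.9, 3.6, 250.0]
tcp_rot: [179.5, 0.1, 90.1]
contact_force: [1.7, -0.6, -0.7]
grip_width: 35.0
finger_force: 59.4
time: 10.55
position: [429.3, 4.0, 242.8]
tcp_rot: [-179.9, -0.0, 90.1]
contact_force: [-0.2, -0.0, -1.7]
grip_width: 34.5
finger_force: 59.4
time: 11.05
position: [440.6, 175.1, 241.3]
tcp_rot: [-179.7, 0.1, 90.0]
contact_force: [0.4, -1.1, -1.3]
grip_width: 34.7
finger_force: 59.4
time: 11.55
position: [457.5, 359.2, 240.7]
tcp_rot: [-179.7, 0.2, 90.1]
contact_force: [0.2, -0.7, -1.6]
grip_width: 34.7
finger_force: 59.4
time: 12.05
position: [455.6, 355.1, 127.8]
tcp_rot: [-179.4, 0.4, 90.0]
contact_force: [-0.3, 0.1, -0.9]
grip_width: 34.8
finger_force: 59.4
time: 12.55
position: [459.5, 358.2, 129.5]
tcp_rot: [179.9, -0.0, 90.1]
contact_force: [0.0, -0.0, -0.8]
grip_width: 35.0
finger_force: 59.7
```

```bash
python3 -c "
from h import *
p,d=robot.snapshot('top');a=p[220:350,90:350,::-1].repeat(3,0).repeat(3,1);cv2.imwrite('pics/t2.png',a)
W=cloud('top',d)
for n,lo,hi,x,y in(('jar',90,112,431,81),('mill',120,160,408,447)): print(n,circ(obj(W,lo,hi,x,y,40)))
p,d=robot.snapshot('scene');cv2.imwrite('pics/s2.png',p[130:330,120:370,::-1].repeat(3,0).repeat(3,1))
"
```

```text
jar [430.7  81.5  22.7 430.3  81.5 104.3 338. ]
mill [422.  437.4  10.5 423.4 434.6 149.4  48. ]
```

View pics/t2.png

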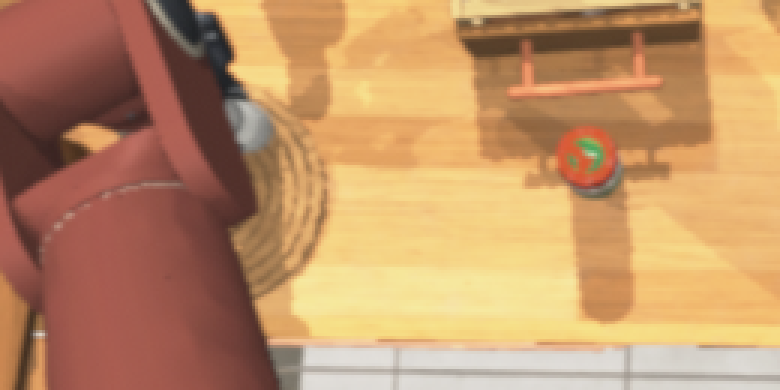

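View pics/s2.png

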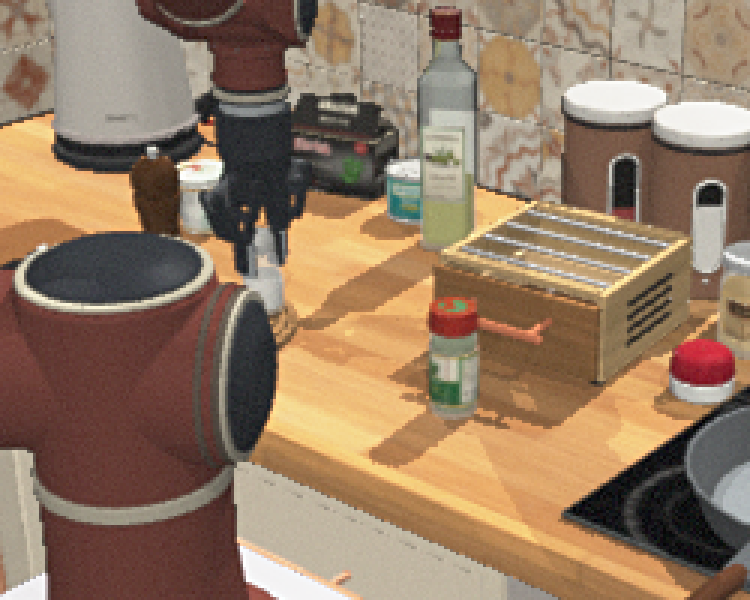

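```bash
python3 -c "
from h import *
p,d=robot.snapshot('top')
W=cloud('top',d)
for v in range(250,274,3): print([tuple(W[v,u].round().astype(int)) if d[v,u]>0 else 0 for u in range(164,186,3)])
S=cloud('scene',robot.snapshot('scene')[1])
for v in range(205,236,4): print([tuple(S[v,u].round().astype(int)) for u in range(198,218,3)])
"
```

```text
[(np.int64(459), np.int64(321), np.int64(196)), (np.int64(476), np.int64(349), np.int64(94)), (np.int64(479), np.int64(347), np.int64(80)), (np.int64(492), np.int64(364), np.int64(6)), (np.int64(492), np.int64(357), np.int64(6)), (np.int64(493), np.int64(352), np.int64(0)), (np.int64(493), np.int64(344), np.int64(3)), (np.int64(494), np.int64(337), np.int64(0))]
[(np.int64(432), np.int64(277), np.int64(322)), (np.int64(470), np.int64(350), np.int64(91)), (np.int64(475), np.int64(352), np.int64(63)), (np.int64(478), np.int64(351), np.int64(46)), (np.int64(485), np.int64(357), np.int64(5)), (np.int64(484), np.int64(347), np.int64(12)), (np.int64(485), np.int64(342), np.int64(7)), (np.int64(486), np.int64(337), np.int64(-1))]
[(np.int64(425), np.int64(274), np.int64(328)), (np.int64(463), np.int64(348), np.int64(95)), (np.int64(465), np.int64(346), np.int64(81)), (np.int64(467), np.int64(343), np.int64(67)), (np.int64(471), np.int64(343), np.int64(46)), (np.int64(478), np.int64(349), np.int64(4)), (np.int64(477), np.int64(341), np.int64(9)), (np.int64(477), np.int64(333), np.int64(11))]
[... 3652 characters left out ...]
nt64(42)), (np.int64(536), np.int64(402), np.int64(0))]
[(np.int64(38), np.int64(-68), np.int64(294)), (np.int64(44), np.int64(-71), np.int64(293)), (np.int64(60), np.int64(-61), np.int64(284)), (np.int64(77), np.int64(-51), np.int64(276)), (np.int64(449), np.int64(338), np.int64(35)), (np.int64(463), np.int64(340), np.int64(29)), (np.int64(513), np.int64(379), np.int64(1))]
[(np.int64(27), np.int64(-80), np.int64(293)), (np.int64(38), np.int64(-76), np.int64(288)), (np.int64(47), np.int64(-75), np.int64(285)), (np.int64(64), np.int64(-65), np.int64(275)), (np.int64(448), np.int64(339), np.int64(22)), (np.int64(458), np.int64(335), np.int64(20)), (np.int64(476), np.int64(342), np.int64(11))]
```

```bash
python3 -m inch '{"commands":[[[0,0,-0.001,0,0,0],[0,0,-0.001,0,0,0],[0,0,0,0,0,0],[0,0,0,0,0,0]]]}'
python3 -m inch '{"commands":[[[0,0,-0.001,0,0,0],[0,0,0,0,0,0],[0,0,0,0,0,0]]]}'
python3 -c "
from h import *
W=cloud('top',robot.snapshot('top')[1]);Q=obj(W,60,110,459,358,24);print(np.percentile(Q[:,2],[80,90,95,98]),len(Q))"
```

```text
time: 13.15
position: [459.4, 358.2, 127.6]
tcp_rot: [180.0, -0.0, 90.1]
contact_force: [-2.8, -1.5, 4.8]
grip_width: 34.8
finger_force: 60.0
time: 13.45
position: [459.5, 358.3, 127.5]
tcp_rot: [180.0, -0.0, 90.1]
contact_force: [-3.2, -1.6, 9.0]
grip_width: 35.0
finger_force: 60.3
[90.19457209 92.39400006 95.13249378 96.87307622] 118
```

```bash
python3 -m inch '{"commands":[[[0,0,0,0,0,0],[0,0,0,0,0,0],[0,0,0,0,0,0],[0,0,0,0,0,0],[0,0,0,0,0,0]]]}' 0.75
python3 -m inch '{"commands":[[[0,0,0.02,0,0,0],[0,0,0.04,0,0,0],[0,0,0.04,0,0,0],[0,0,0.035,0,0,0],[0,0,0,0,0,0]]]}'
python3 -m inch '{"commands":[[[-0.003,-0.036,0,0,0,0],[-0.005,-0.046,0,0,0,0],[-0.005,-0.046,0,0,0,0],[-0.005,-0.046,0,0,0,0],[-0.005,-0.046,0,0,0,0]]]}'
python3 -m inch '{"commands":[[[-0.005,-0.036,0,0,0,0],[0,-0.021,0,0,0,0],[0,0,-0.02,0,0,0],[0,0,-0.03,0,0,0],[0,0,0,0,0,0]]]}'
python3 -m inch '{"commands":[[[0,0,0,0,0,0],[0,0,-0.03,0,0,0],[0,0,-0.03,0,0,0],[0,0,-0.02,0,0,0],[0,0,0,0,0,0]]]}'
python3 -m inch '{"commands":[[[0,0,-0.004,0,0,0],[0,0,0,0,0,0],[0,0,0,0,0,0]]]}'
```

```text
time: 14.0
position: [459.0, 357.8, 125.1]
tcp_rot: [-180.0, 0.0, 90.1]
contact_force: [-0.1, -0.1, -0.7]
grip_width: 64.1
finger_force: 0.0
time: 14.5
position: [461.5, 359.3, 267.7]
tcp_rot: [179.4, -0.4, 90.1]
contact_force: [0.7, 0.7, 0.7]
grip_width: 63.6
finger_force: 0.0
time: 15.0
position: [435.2, 136.3, 259.4]
tcp_rot: [-179.9, 0.0, 90.1]
contact_force: [0.1, 0.1, 0.8]
grip_width: 64.4
finger_force: 0.0
time: 15.5
position: [428.2, 80.5, 205.5]
tcp_rot: [-179.5, 0.0, 90.0]
contact_force: [0.2, 0.8, -0.6]
grip_width: 63.8
finger_force: 0.0
time: 16.0
position: [429.9, 81.1, 128.8]
tcp_rot: [-179.8, 0.0, 90.1]
contact_force: [0.5, -0.1, -0.3]
grip_width: 64.1
finger_force: 0.0
time: 16.3
position: [432.1, 81.0, 128.1]
tcp_rot: [179.8, -0.0, 90.1]
contact_force: [-0.4, -0.0, -0.4]
grip_width: 63.9
finger_force: 0.0
```

```bash
python3 -m inch '{"commands":[[[0,0,0,0,0,0],[0,0,0,0,0,0],[0,0,0,0,0,0],[0,0,0,0,0,0],[0,0,0,0,0,0]]]}' 0
python3 -m inch '{"commands":[[[0,0,0.01,0,0,0],[0,0,0.03,0,0,0],[0,0,0.04,0,0,0],[0,0,0.03,0,0,0],[0,0,0.01,0,0,0]]]}'
python3 -m inch '{"commands":[[[0,0,0,0,0,0],[-0.005,0.02,0,0,0,0],[-0.008,0.033,0,0,0,0],[-0.01,0.035,0,0,0,0],[-0.01,0.035,0,0,0,0]]]}'
python3 -m inch '{"commands":[[[-0.01,0.035,0,0,0,0],[-0.01,0.035,0,0,0,0],[-0.01,0.035,0,0,0,0],[-0.006,0.03,0,0,0,0],[-0.004,0.019,0,0,0,0]]]}'
python3 -m inch '{"commands":[[[0,0,0,0,0,0],[0,0,-0.03,0,0,0],[0,0,-0.04,0,0,0],[0,0,-0.02,0,0,0],[0,0,-0.01,0,0,0]]]}'
python3 -m inch '{"commands":[[[0,0,0,0,0,0],[0,0,-0.004,0,0,0],[0,0,-0.003,0,0,0],[0,0,0,0,0,0],[0,0,0,0,0,0]]]}'
python3 -m inch '{"commands":[[[0,0,-0.002,0,0,0],[0,0,0,0,0,0],[0,0,0,0,0,0]]]}'
```

```text
time: 16.8
position: [432.0, 80.9, 127.7]
tcp_rot: [179.9, -0.0, 90.1]
contact_force: [0.9, -0.0, 4.9]
grip_width: 43.3
finger_force: 60.4
time: 17.3
position: [432.2, 80.9, 250.1]
tcp_rot: [179.7, -0.0, 90.1]
contact_force: [0.8, -0.2, -0.6]
grip_width: 43.6
finger_force: 61.2
time: 17.8
position: [396.3, 204.5, 243.2]
tcp_rot: [-179.7, 0.1, 90.0]
contact_force: [0.6, -0.6, -1.7]
grip_width: 42.7
finger_force: 61.2
time: 18.3
position: [356.1, 358.9, 243.0]
tcp_rot: [-179.7, 0.2, 90.2]
contact_force: [0.7, 0.0, -1.1]
grip_width: 43.2
finger_force: 61.2
time: 18.8
position: [356.0, 355.4, 141.6]
tcp_rot: [-179.6, 0.3, 90.0]
contact_force: [0.3, -1.2, -0.8]
grip_width: 43.4
finger_force: 61.2
time: 19.3
position: [358.4, 358.1, 140.2]
tcp_rot: [179.9, -0.0, 90.1]
contact_force: [-0.0, 0.4, -1.6]
grip_width: 43.4
finger_force: 61.2
time: 19.6
position: [358.7, 358.5, 139.4]
tcp_rot: [179.9, -0.1, 90.1]
contact_force: [-0.8, -2.3, 6.3]
grip_width: 42.8
finger_force: 61.4
```

```bash
python3 -m inch '{"commands":[[[0,0,0,0,0,0],[0,0,0,0,0,0],[0,0,0,0,0,0],[0,0,0,0,0,0],[0,0,0,0,0,0]]]}' 0.75
python3 -m inch '{"commands":[[[0,0,0.02,0,0,0],[0,0,0.04,0,0,0],[0,0,0.04,0,0,0],[0,0,0.03,0,0,0],[0,0,0,0,0,0]]]}'
python3 -m inch '{"commands":[[[0.01,-0.03,0,0,0,0.05],[0.01,-0.03,0,0,0,0],[0.01,-0.03,0,0,0,0],[0.01,-0.03,0,0,0,0],[0,0,0,0,0,0]]]}' 0.35
python3 - <<'E'
from h import *
W=cloud("top",robot.snapshot("top")[1])
for n,lo,hi,x,y in(("jar",90,122,358,358),("shaker",80,108,459,358),("mill",132,175,408,447)):
    Q=obj(W,lo,hi,x,y,40);print(n,circ(Q) if len(Q) else 0)
x,y,z=W[...,0],W[...,1],W[...,2]
m=(z>54)&(z<78)&(x>484)&(x<506)&(y>45)&(y<132);Q=W[m];print("bar",len(Q),Q.mean(0),np.polyfit(Q[:,1],Q[:,0],1))
Q=W[(z>-8)&(z<3)&(x>300)&(x<330)&(y>0)&(y<160)];print("bench z",np.median(Q[:,2]))
p,_=robot.snapshot("top");cv2.imwrite("pics/t3.png",p[180:350,80:360,::-1].repeat(2,0).repeat(2,1))
E
```

```text
time: 20.1
position: [358.0, 357.8, 137.2]
tcp_rot: [-180.0, 0.0, 90.1]
contact_force: [-0.0, -0.0, -0.4]
grip_width: 63.7
finger_force: 0.0
time: 20.6
position: [359.9, 359.3, 273.5]
tcp_rot: [179.5, -0.4, 90.1]
contact_force: [0.6, -0.0, 0.6]
grip_width: 64.0
finger_force: 0.0
time: 21.1
position: [398.5, 235.4, 266.2]
tcp_rot: [-179.9, 0.1, 92.7]
contact_force: [1.0, -0.0, 0.1]
grip_width: 29.8
finger_force: 0.0
jar [358.2 359.   23.3 358.  354.9 114.7 380. ]
shaker 0
mill [405.5 454.7  22.3 401.  456.7 164.3 145. ]
bar 165 [490.76731647  86.17436949  66.72335433] [-4.65712286e-02  4.94780563e+02]
bench z -1.3320987795564179
```

View pics/t3.png

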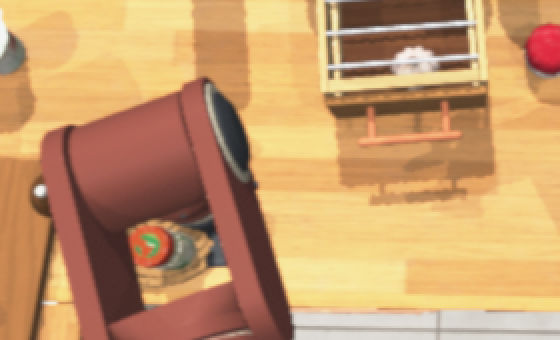

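The jar stands on the mat (150,245 in the crop), the drawer's way is clear and the bar is at (410,138).

```bash
python3 -m inch '{"commands":[[[0.02,-0.035,0,0,0,0],[0.025,-0.04,0,0,0,0],[0.025,-0.04,0,0,0,0],[0.023,-0.036,0,0,0,0],[0,0,0,0,0,0]]]}' 0.35
python3 -m inch '{"commands":[[[0,0,-0.03,0,0,0],[0,0,-0.04,0,0,0],[0,0,-0.02,0,0,0],[0,0,0,0,0,0],[0,0,0,0,0,0]]]}'
python3 -m inch '{"commands":[[[0,0,-0.02,0,0,0],[0,0,-0.015,0,0,0],[0,0,-0.01,0,0,0],[0,0,-0.008,0,0,0],[0,0,-0.006,0,0,0]]]}'
python3 -m inch '{"commands":[[[0,0,0,0,0,0],[0,0,0,0,0,0]]]}'
```

```text
time: 21.7
position: [492.8, 84.5, 267.0]
tcp_rot: [-180.0, 0.1, 92.7]
contact_force: [0.0, 0.6, 0.4]
grip_width: 30.0
finger_force: 0.0
time: 22.2
position: [490.9, 88.0, 177.4]
tcp_rot: [-180.0, -0.0, 93.0]
contact_force: [-0.4, 0.6, 0.2]
grip_width: 29.8
finger_force: 0.0
time: 22.7
position: [491.2, 87.0, 118.1]
tcp_rot: [180.0, -0.0, 92.9]
contact_force: [-0.5, -0.3, 0.1]
grip_width: 29.6
finger_force: 0.0
time: 22.9
position: [491.3, 86.9, 118.7]
tcp_rot: [180.0, 0.0, 92.9]
contact_force: [-0.2, -1.1, -0.6]
grip_width: 30.1
finger_force: 0.0
```

```bash
python3 -m inch '{"commands":[[[0,0,0,0,0,0],[0,0,0,0,0,0],[0,0,0,0,0,0],[0,0,0,0,0,0]]]}' 0
python3 -m inch '{"commands":[[[-0.005,0,0,0,0,0],[-0.01,-0.0005,0,0,0,0],[-0.015,-0.001,0,0,0,0],[-0.015,-0.001,0,0,0,0],[-0.015,-0.0005,0,0,0,0]]]}'
python3 -m inch '{"commands":[[[-0.015,-0.001,0,0,0,0],[-0.015,-0.0005,0,0,0,0],[-0.01,-0.0005,0,0,0,0],[-0.003,0,0,0,0,0],[0,0,0,0,0,0]]]}'
python3 -m inch '{"commands":[[[0,0,0,0,0,0],[0,0,0,0,0,0]]]}'
```

```text
time: 23.3
position: [491.6, 86.9, 119.2]
tcp_rot: [179.9, 0.0, 93.0]
contact_force: [-0.8, 0.2, 3.6]
grip_width: 8.0
finger_force: 58.5
time: 23.8
position: [431.0, 81.6, 119.1]
tcp_rot: [179.9, 0.4, 93.0]
contact_force: [2.8, -16.2, 4.4]
grip_width: 7.9
finger_force: 59.7
time: 24.3
position: [388.1, 77.9, 119.2]
tcp_rot: [179.9, 0.7, 93.0]
contact_force: [0.9, -22.5, 4.0]
grip_width: 8.2
finger_force: 59.6
time: 24.5
position: [388.3, 78.0, 119.1]
tcp_rot: [179.9, 0.7, 93.0]
contact_force: [1.4, -23.0, 5.1]
grip_width: 7.7
finger_force: 59.7
```

```bash
python3 -m inch '{"commands":[[[0,-0.004,0,0,0,0],[0,0,0,0,0,0]]]}'
python3 -m inch '{"commands":[[[0,0,0,0,0,0],[0,0,0,0,0,0],[0,0,0,0,0,0],[0,0,0,0,0,0]]]}' 0.35
python3 -m inch '{"commands":[[[0,0,0.02,0,0,0],[0,0,0.03,0,0,0],[0,0,0.04,0,0,0],[0,0,0.04,0,0,0],[0,0,0,0,0,0]]]}'
python3 -m inch '{"commands":[[[0.01,-0.04,0,0,0,0],[0.01,-0.04,0,0,0,0],[0.01,-0.04,0,0,0,0],[0.01,-0.04,0,0,0,0],[0,0,0,0,0,0]]]}' 0.95
python3 - <<'E'
from h import *
p,d=robot.snapshot("top");W=cloud("top",d)
cv2.imwrite("pics/t4.png",p[180:350,80:360,::-1].repeat(2,0).repeat(2,1))
x,y,z=W[...,0],W[...,1],W[...,2]
m=(z>54)&(z<78)&(x>370)&(x<405)&(y>30)&(y<130);Q=W[m];print("bar",len(Q),Q.mean(0),np.polyfit(Q[:,1],Q[:,0],1))
m=(z>35)&(x>445)&(x<530)&(y>35)&(y<120);Q=W[m]
for lo,hi in((35,50),(50,80)):
    q=Q[(Q[:,2]>lo)&(Q[:,2]<hi)];print(circ(q))
hs=cv2.cvtColor(p,cv2.COLOR_RGB2HSV);m=(hs[...,1]<70)&(hs[...,2]>140)&(x>430)&(x<535)&(y>30)&(y<130)&(z>22);print("garlic",circ(W[m]))
E
```

```text
time: 24.7
position: [388.3, 77.1, 119.2]
tcp_rot: [179.9, 0.1, 92.9]
contact_force: [1.1, -4.1, 5.0]
grip_width: 7.8
finger_force: 60.0
time: 25.1
position: [387.5, 78.1, 117.9]
tcp_rot: [-179.9, -0.0, 92.9]
contact_force: [0.6, 0.2, 0.9]
grip_width: 30.1
finger_force: 0.0
time: 25.6
position: [390.7, 78.1, 255.0]
tcp_rot: [179.3, 0.0, 92.9]
contact_force: [-0.3, 1.6, -0.4]
grip_width: 29.5
finger_force: 0.0
time: 26.1
position: [428.4, -85.5, 247.8]
tcp_rot: [-179.9, 0.0, 92.6]
contact_force: [-0.1, 1.3, 0.8]
grip_width: 81.7
finger_force: 0.0
bar 249 [388.19356137  81.53791801  66.60347617] [-6.49687114e-02  3.93490975e+02]
[474.3  75.9  27.8 468.4  73.3  46.3  85. ]
[475.3  76.3  26.1 473.9  76.   57.9 316. ]
garlic [476.1  76.9  28.3 473.7  76.7  56.3 369. ]
```

View pics/t4.png

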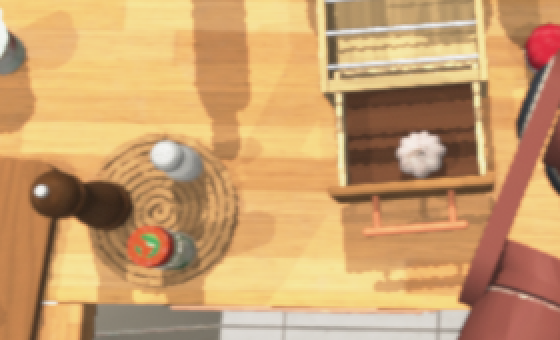

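All three stand upright on the mat: mill (60,190), shaker (170,155), jar (150,245). The drawer is out and the garlic sits at (420,153).

```bash
python3 -m inch '{"commands":[[[0.005,0.015,0,0,0,-0.14],[0.005,0.015,0,0,0,-0.14],[0.005,0.015,0,0,0,-0.14],[0.005,0.015,0,0,0,-0.14],[0.005,0.015,0,0,0,-0.14]]]}' 0.87
python3 -m inch '{"commands":[[[0.005,0.015,0,0,0,-0.14],[0.005,0.015,0,0,0,-0.14],[0.005,0.015,0,0,0,-0.14],[0.005,0.015,0,0,0,-0.14],[0.0025,0.0235,0,0,0,-0.14]]]}'
python3 -m inch '{"commands":[[[0,0,0,0,0,-0.14],[0,0,-0.03,0,0,0],[0,0,-0.04,0,0,0],[0,0,-0.03,0,0,0],[0,0,0,0,0,0]]]}'
python3 -m inch '{"commands":[[[0,0,-0.02,0,0,0],[0,0,-0.015,0,0,0],[0,0,-0.009,0,0,0],[0,0,-0.005,0,0,0],[0,0,0,0,0,0]]]}'
python3 -m inch '{"commands":[[[0,0,0,0,0,0],[0,0,0,0,0,0],[0,0,0,0,0,0]]]}'
python3 -m inch '{"commands":[[[0,0,0,0,0,0],[0,0,0,0,0,0],[0,0,0,0,0,0],[0,0,0,0,0,0],[0,0,0,0,0,0]]]}' 0
```

```text
time: 26.65
position: [452.6, -5.2, 247.6]
tcp_rot: [-179.9, 0.0, 52.6]
contact_force: [0.5, 0.3, 0.4]
grip_width: 74.1
finger_force: 0.0
time: 27.15
position: [475.0, 77.9, 247.7]
tcp_rot: [-180.0, 0.1, 12.4]
contact_force: [0.5, -0.4, -0.0]
grip_width: 74.6
finger_force: 0.0
time: 27.65
position: [471.2, 77.5, 142.9]
tcp_rot: [-179.9, 0.7, 4.8]
contact_force: [-0.0, -0.5, 0.5]
grip_width: 74.4
finger_force: 0.0
time: 28.15
position: [475.6, 76.7, 99.7]
tcp_rot: [-180.0, 0.0, 4.7]
contact_force: [-0.8, -0.5, 0.1]
grip_width: 74.4
finger_force: 0.0
time: 28.45
position: [476.0, 76.4, 100.1]
tcp_rot: [180.0, -0.1, 4.7]
contact_force: [0.9, 0.1, -0.4]
grip_width: 74.6
finger_force: 0.0
time: 28.95
position: [476.5, 76.5, 100.5]
tcp_rot: [-180.0, -0.1, 4.7]
contact_force: [-0.6, 1.0, 5.0]
grip_width: 53.2
finger_force: 62.4
```

```bash
python3 -m inch '{"commands":[[[0,0,0.015,0,0,0],[0,0,0.035,0,0,0],[0,0,0.04,0,0,0],[0,0,0.03,0,0,0],[0,0,0,0,0,0]]]}'
python3 -m inch '{"commands":[[[0,-0.02,0,0,0,0],[0,-0.04,0,0,0,0],[0,-0.04,0,0,0,0],[0,-0.04,0,0,0,0],[0,-0.04,0,0,0,0]]]}'
python3 -m inch '{"commands":[[[0,-0.04,0,0,0,0],[0,-0.04,0,0,0,0],[0,-0.04,0,0,0,0],[0,-0.04,0,0,0,0],[0,-0.025,0,0,0,0]]]}'
python3 -m inch '{"commands":[[[0,0,0,0,0,0],[0,0,-0.03,0,0,0],[0,0,-0.04,0,0,0],[0,0,-0.03,0,0,0],[0,0,-0.015,0,0,0]]]}'
python3 -m inch '{"commands":[[[0,0,0,0,0,0],[0,0,-0.008,0,0,0],[0,0,-0.005,0,0,0],[0,0,0,0,0,0],[0,0,0,0,0,0]]]}'
```

```text
time: 29.45
position: [477.9, 76.4, 224.6]
tcp_rot: [180.0, -0.5, 4.7]
contact_force: [0.8, 0.4, -0.1]
grip_width: 53.0
finger_force: 63.0
time: 29.95
position: [474.6, -104.8, 217.8]
tcp_rot: [-179.9, 0.1, 4.7]
contact_force: [0.3, 0.7, -1.3]
grip_width: 53.1
finger_force: 63.0
time: 30.45
position: [474.5, -290.8, 217.6]
tcp_rot: [-179.9, 0.1, 4.6]
contact_force: [0.3, 0.7, -0.4]
grip_width: 53.2
finger_force: 63.0
time: 30.95
position: [473.4, -286.0, 99.8]
tcp_rot: [-179.7, 0.3, 4.7]
contact_force: [-0.9, 0.4, -0.1]
grip_width: 53.1
finger_force: 63.0
time: 31.45
position: [476.0, -289.0, 92.3]
tcp_rot: [179.9, -0.1, 4.7]
contact_force: [-0.2, -0.7, -0.1]
grip_width: 53.0
finger_force: 63.0
```

```bash
python3 -m inch '{"commands":[[[0,0,-0.001,0,0,0],[0,0,0,0,0,0],[0,0,0,0,0,0]]]}'
python3 -m inch '{"commands":[[[0,0,0,0,0,0],[0,0,0,0,0,0],[0,0,0,0,0,0],[0,0,0,0,0,0],[0,0,0,0,0,0]]]}' 0.8
python3 -m inch '{"commands":[[[0,0,0.02,0,0,0],[0,0,0.04,0,0,0],[0,0,0.05,0,0,0],[0,0,0.04,0,0,0],[0,0,0,0,0,0]]]}'
python3 -m inch '{"commands":[[[-0.008,0.033,0,0,0,0.14],[-0.008,0.033,0,0,0,0.14],[-0.008,0.033,0,0,0,0.14],[-0.008,0.033,0,0,0,0.14],[-0.008,0.033,0,0,0,0.14]]]}' 0.35
python3 -m inch '{"commands":[[[-0.008,0.033,0,0,0,0.14],[-0.008,0.033,0,0,0,0.14],[-0.008,0.033,0,0,0,0.14],[-0.008,0.033,0,0,0,0.14],[-0.008,0.033,0,0,0,0.14]]]}'
python3 - <<'E'
from h import *
p,d=robot.snapshot("top");W=cloud("top",d)
x,y,z=W[...,0],W[...,1],W[...,2]
m=(z>54)&(z<78)&(x>370)&(x<405)&(y>30)&(y<130);Q=W[m];print("bar",len(Q),Q.mean(0),np.polyfit(Q[:,1],Q[:,0],1)) if m.any() else 0
p,d=robot.snapshot("scene");W=cloud("scene",d)
cv2.imwrite("pics/s5.png",p[150:350,200:500,::-1].repeat(2,0).repeat(2,1))
E
```

```text
time: 31.75
position: [476.2, -289.1, 91.8]
tcp_rot: [179.9, -0.1, 4.7]
contact_force: [-1.5, 0.8, 5.0]
grip_width: 53.1
finger_force: 63.5
time: 32.25
position: [475.5, -288.6, 90.2]
tcp_rot: [-180.0, 0.0, 4.7]
contact_force: [-0.5, 0.9, 0.6]
grip_width: 68.3
finger_force: 0.0
time: 32.75
position: [478.2, -290.7, 248.6]
tcp_rot: [179.5, -0.6, 4.7]
contact_force: [0.9, -0.5, 0.6]
grip_width: 68.0
finger_force: 0.0
time: 33.25
position: [434.8, -122.3, 239.5]
tcp_rot: [-179.9, 0.0, 45.1]
contact_force: [0.2, 0.1, -0.4]
grip_width: 30.0
finger_force: 0.0
time: 33.75
position: [394.8, 42.6, 239.7]
tcp_rot: [-180.0, -0.0, 85.2]
contact_force: [0.9, -0.2, -0.4]
grip_width: 30.2
finger_force: 0.0
bar 64 [382.89081089 106.71426302  66.0806753 ] [-1.34982126e-02  3.84331263e+02]
```

View pics/s5.png

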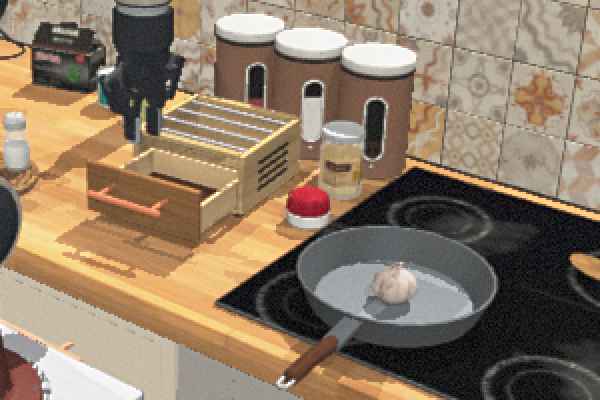

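The garlic lies in the pan (395,283) and the drawer is still open with its bar at (125,203).

```bash
python3 -m inch '{"commands":[[[-0.0075,0.039,0,0,0,0.145],[0,0,0,0,0,0],[0,0,-0.03,0,0,0],[0,0,-0.04,0,0,0],[0,0,0,0,0,0]]]}' 0.35
python3 -m inch '{"commands":[[[0,0,0,0,0,0],[0,0,-0.025,0,0,0],[0,0,-0.015,0,0,0],[0,0,-0.012,0,0,0],[0,0,0,0,0,0]]]}'
python3 -m inch '{"commands":[[[0,0,0,0,0,0],[0,0,0,0,0,0],[0,0,0,0,0,0],[0,0,0,0,0,0],[0,0,0,0,0,0]]]}' 0
python3 -m inch '{"commands":[[[0.005,0,0,0,0,0],[0.01,0.001,0,0,0,0],[0.015,0.001,0,0,0,0],[0.015,0.001,0,0,0,0],[0.015,0.001,0,0,0,0]]]}'
python3 -m inch '{"commands":[[[0.015,0.001,0,0,0,0],[0.015,0.001,0,0,0,0],[0.01,0.001,0,0,0,0],[0,0,0,0,0,0],[0,0,0,0,0,0]]]}'
python3 -m inch '{"commands":[[[0.002,0,0,0,0,0],[0.002,0,0,0,0,0],[0,0,0,0,0,0],[0,0,0,0,0,0]]]}'
```

```text
time: 34.35
position: [384.6, 79.5, 164.7]
tcp_rot: [-179.3, 0.0, 93.1]
contact_force: [-1.4, 1.8, -0.3]
grip_width: 30.1
finger_force: 0.0
time: 34.85
position: [388.2, 80.1, 118.4]
tcp_rot: [-180.0, 0.0, 93.2]
contact_force: [0.0, -0.8, -0.5]
grip_width: 30.0
finger_force: 0.0
time: 35.35
position: [389.1, 80.3, 119.9]
tcp_rot: [179.9, 0.0, 93.2]
contact_force: [-0.7, 0.4, 5.7]
grip_width: 7.7
finger_force: 58.8
time: 35.85
position: [449.4, 85.8, 119.9]
tcp_rot: [179.9, -0.2, 93.2]
contact_force: [-2.7, 7.0, 8.9]
grip_width: 8.0
finger_force: 59.2
time: 36.35
position: [489.5, 89.5, 120.0]
tcp_rot: [179.8, -0.3, 93.2]
contact_force: [-0.0, 9.3, 4.8]
grip_width: 8.1
finger_force: 60.5
time: 36.75
position: [492.9, 89.8, 119.9]
tcp_rot: [179.8, -0.3, 93.2]
contact_force: [-0.8, 10.3, 5.9]
grip_width: 7.6
finger_force: 60.6
```

```bash
python3 -m inch '{"commands":[[[0.002,0.001,0,0,0,0],[0.001,0.001,0,0,0,0],[0,0,0,0,0,0],[0,0,0,0,0,0]]]}'
python3 -m inch '{"commands":[[[0.001,0,0,0,0,0],[0.001,0,0,0,0,0],[0,0,0,0,0,0],[0,0,0,0,0,0]]]}'
```

```text
time: 37.15
position: [493.5, 90.2, 119.8]
tcp_rot: [-179.6, -0.1, 93.3]
contact_force: [-12.6, 1.6, 18.0]
grip_width: 7.4
finger_force: 61.7
time: 37.55
position: [494.0, 90.2, 119.8]
tcp_rot: [-179.3, -0.1, 93.3]
contact_force: [-21.5, 1.7, 24.1]
grip_width: 7.6
finger_force: 62.5
```

```bash
python3 -m inch '{"commands":[[[-0.003,0,0,0,0,0],[0,0,0,0,0,0]]]}'
python3 -m inch '{"commands":[[[0,0,0,0,0,0],[0,0,0,0,0,0],[0,0,0,0,0,0],[0,0,0,0,0,0]]]}' 0.35
python3 -m inch '{"commands":[[[0,0,0.02,0,0,0],[0,0,0.04,0,0,0],[0,0,0.05,0,0,0],[0,0,0.04,0,0,0],[0,0,0,0,0,0]]]}'
python3 -m inch '{"commands":[[[-0.02,0.035,0,0,0,-0.055],[-0.02,0.035,0,0,0,0],[-0.02,0.035,0,0,0,0],[-0.02,0.035,0,0,0,0],[0,0,0,0,0,0]]]}'
python3 - <<'E'
from h import *
p,d=robot.snapshot("top");W=cloud("top",d)
x,y,z=W[...,0],W[...,1],W[...,2]
m=(z>54)&(z<78)&(x>482)&(x<508)&(y>45)&(y<132);Q=W[m];print("bar",len(Q),Q.mean(0),np.polyfit(Q[:,1],Q[:,0],1))
for n,lo,hi,a,b in(("jar",95,122,358,358),("shaker",80,108,459,358),("mill",132,175,408,447)):
    Q=obj(W,lo,hi,a,b,40);print(n,circ(Q) if len(Q) else 0)
print(robot.get_obs()['position'])
E
```

```text
time: 37.75
position: [493.3, 90.2, 119.9]
tcp_rot: [-179.8, -0.1, 93.3]
contact_force: [-9.1, 2.9, 12.2]
grip_width: 7.6
finger_force: 61.3
time: 38.15
position: [494.0, 89.3, 118.2]
tcp_rot: [-180.0, -0.0, 93.2]
contact_force: [-0.8, 0.5, 1.3]
grip_width: 29.9
finger_force: 0.0
time: 38.65
position: [497.2, 89.4, 276.2]
tcp_rot: [179.2, 0.0, 93.2]
contact_force: [-0.1, -0.2, -0.3]
grip_width: 29.9
finger_force: 0.0
time: 39.15
position: [411.8, 232.1, 267.4]
tcp_rot: [-179.9, -0.0, 90.4]
contact_force: [1.1, -0.9, -0.4]
grip_width: 30.0
finger_force: 0.0
bar 184 [491.58630795  90.09892225  66.5291602 ] [-6.8401727e-02  4.9774923e+02]
jar [358.3 356.9  22.3 358.7 351.4 114.4 296. ]
shaker 0
mill [408.5 450.7  24.9 403.7 450.3 163.8 277. ]
[412.8873305  230.65631679 267.48651946]
```

```bash
python3 -m inch '{"commands":[[[-0.014,0.032,0,0,0,0],[-0.014,0.032,0,0,0,0],[-0.014,0.032,0,0,0,0],[-0.014,0.033,0,0,0,0],[0,0,0,0,0,0]]]}' 0.75
python3 -m inch '{"commands":[[[0,0,0,0,0,0],[0,0,-0.03,0,0,0],[0,0,-0.03,0,0,0],[0,0,-0.03,0,0,0],[0,0,0,0,0,0]]]}'
python3 -m inch '{"commands":[[[0,0,-0.02,0,0,0],[0,0,-0.015,0,0,0],[0,0,-0.006,0,0,0],[0,0,0,0,0,0],[0,0,0,0,0,0]]]}'
python3 -m inch '{"commands":[[[0,0,0,0,0,0],[0,0,0,0,0,0],[0,0,0,0,0,0],[0,0,0,0,0,0],[0,0,0,0,0,0]]]}' 0
python3 -m inch '{"commands":[[[0,0,0.01,0,0,0],[0,0,0.03,0,0,0],[0,0,0.04,0,0,0],[0,0,0.03,0,0,0],[0,0,0,0,0,0]]]}'
```

```text
time: 39.7
position: [357.5, 360.0, 267.7]
tcp_rot: [-179.9, -0.0, 90.2]
contact_force: [0.3, -1.0, 0.4]
grip_width: 64.0
finger_force: 0.0
time: 40.2
position: [356.7, 355.1, 173.3]
tcp_rot: [-179.6, 0.4, 89.9]
contact_force: [-0.4, -0.8, -1.0]
grip_width: 63.8
finger_force: 0.0
time: 40.7
position: [358.6, 358.5, 138.3]
tcp_rot: [179.9, -0.0, 90.0]
contact_force: [0.3, 0.7, -0.3]
grip_width: 64.2
finger_force: 0.0
time: 41.2
position: [358.8, 358.9, 138.7]
tcp_rot: [179.9, -0.1, 90.1]
contact_force: [0.5, -0.1, 6.5]
grip_width: 43.2
finger_force: 60.8
time: 41.7
position: [359.6, 359.7, 252.9]
tcp_rot: [179.6, -0.3, 90.1]
contact_force: [0.8, 0.6, -0.9]
grip_width: 43.1
finger_force: 61.1
```

```bash
python3 -m inch '{"commands":[[[0.003,-0.017,0,0,0,0],[0.008,-0.03,0,0,0,0],[0.008,-0.033,0,0,0,0],[0.008,-0.033,0,0,0,0],[0.008,-0.033,0,0,0,0]]]}'
python3 -m inch '{"commands":[[[0.008,-0.033,0,0,0,0],[0.008,-0.033,0,0,0,0],[0.008,-0.03,0,0,0,0],[0.008,-0.02,0,0,0,0],[0.006,-0.015,0,0,0,0]]]}'
python3 -m inch '{"commands":[[[0,0,0,0,0,0],[0,0,-0.03,0,0,0],[0,0,-0.04,0,0,0],[0,0,-0.03,0,0,0],[0,0,-0.01,0,0,0]]]}'
python3 -m inch '{"commands":[[[0,0,0,0,0,0],[0,0,-0.005,0,0,0],[0,0,-0.004,0,0,0],[0,0,0,0,0,0],[0,0,0,0,0,0]]]}'
python3 -m inch '{"commands":[[[0,0,-0.002,0,0,0],[0,0,0,0,0,0],[0,0,0,0,0,0]]]}'
```

```text
time: 42.2
position: [392.1, 211.0, 245.5]
tcp_rot: [-179.8, 0.1, 90.1]
contact_force: [-0.0, 0.0, -1.9]
grip_width: 43.3
finger_force: 61.1
time: 42.7
position: [430.4, 80.0, 245.6]
tcp_rot: [-179.8, -0.0, 90.0]
contact_force: [0.6, -0.0, -1.5]
grip_width: 43.3
finger_force: 61.1
time: 43.2
position: [427.6, 82.0, 132.7]
tcp_rot: [-179.5, -0.0, 90.1]
contact_force: [-0.8, 0.3, -1.3]
grip_width: 43.4
finger_force: 61.2
time: 43.7
position: [431.6, 81.4, 129.2]
tcp_rot: [179.9, -0.0, 90.1]
contact_force: [0.3, 0.3, -0.9]
grip_width: 43.0
finger_force: 61.2
time: 44.0
position: [431.6, 81.4, 127.0]
tcp_rot: [179.9, -0.0, 90.1]
contact_force: [1.0, -0.3, 1.1]
grip_width: 43.2
finger_force: 61.3
```

```bash
python3 -m inch '{"commands":[[[0,0,-0.001,0,0,0],[0,0,0,0,0,0]]]}'
python3 -m inch '{"commands":[[[0,0,0,0,0,0],[0,0,0,0,0,0],[0,0,0,0,0,0],[0,0,0,0,0,0],[0,0,0,0,0,0]]]}' 0.75
python3 -m inch '{"commands":[[[0,0,0.02,0,0,0],[0,0,0.04,0,0,0],[0,0,0.04,0,0,0],[0,0,0.035,0,0,0],[0,0,0,0,0,0]]]}'
python3 -m inch '{"commands":[[[0.003,0.036,0,0,0,0],[0.005,0.046,0,0,0,0],[0.005,0.046,0,0,0,0],[0.005,0.046,0,0,0,0],[0.005,0.046,0,0,0,0]]]}'
python3 -m inch '{"commands":[[[0.005,0.036,0,0,0,0],[0,0.021,0,0,0,0],[0,0,-0.02,0,0,0],[0,0,-0.03,0,0,0],[0,0,0,0,0,0]]]}'
python3 -m inch '{"commands":[[[0,0,0,0,0,0],[0,0,-0.03,0,0,0],[0,0,-0.03,0,0,0],[0,0,-0.015,0,0,0],[0,0,-0.01,0,0,0]]]}'
python3 -m inch '{"commands":[[[0,0,0,0,0,0],[0,0,0,0,0,0],[0,0,0,0,0,0]]]}'
python3 -m inch '{"commands":[[[0,0,0,0,0,0],[0,0,0,0,0,0],[0,0,0,0,0,0],[0,0,0,0,0,0],[0,0,0,0,0,0]]]}' 0
```

```text
time: 44.2
position: [431.8, 81.4, 126.9]
tcp_rot: [179.9, 0.0, 90.1]
contact_force: [-1.5, -0.9, 6.3]
grip_width: 43.2
finger_force: 61.5
time: 44.7
position: [430.9, 81.4, 125.2]
tcp_rot: [-180.0, 0.0, 90.1]
contact_force: [-0.8, -0.4, -0.7]
grip_width: 64.1
finger_force: 0.0
time: 45.2
position: [433.6, 81.5, 266.9]
tcp_rot: [179.3, -0.0, 90.1]
contact_force: [0.7, -0.1, 0.8]
grip_width: 63.7
finger_force: 0.0
time: 45.7
position: [453.6, 303.2, 259.3]
tcp_rot: [-179.9, 0.0, 90.1]
contact_force: [0.8, -0.5, -0.5]
grip_width: 64.1
finger_force: 0.0
time: 46.2
position: [456.4, 357.1, 204.4]
tcp_rot: [-179.5, 0.3, 90.1]
contact_force: [-0.9, 0.8, -0.4]
grip_width: 63.8
finger_force: 0.0
time: 46.7
position: [459.2, 358.3, 125.2]
tcp_rot: [-180.0, 0.0, 90.0]
contact_force: [-0.4, 0.7, 0.3]
grip_width: 64.1
finger_force: 0.0
time: 47.0
position: [460.1, 359.0, 127.2]
tcp_rot: [179.8, -0.1, 90.1]
contact_force: [0.2, 1.1, -0.1]
grip_width: 64.4
finger_force: 0.0
time: 47.5
position: [459.8, 358.9, 126.9]
tcp_rot: [179.9, -0.1, 90.1]
contact_force: [-0.3, 0.1, 5.7]
grip_width: 34.9
finger_force: 59.0
```

```bash
python3 -m inch '{"commands":[[[0,0,0.01,0,0,0],[0,0,0.03,0,0,0],[0,0,0.04,0,0,0],[0,0,0.04,0,0,0],[0,0,0.01,0,0,0]]]}'
python3 -m inch '{"commands":[[[0,0,0,0,0,0],[-0.003,-0.02,0,0,0,0],[-0.003,-0.036,0,0,0,0],[-0.003,-0.04,0,0,0,0],[-0.003,-0.04,0,0,0,0]]]}'
python3 -m inch '{"commands":[[[-0.003,-0.04,0,0,0,0],[-0.003,-0.04,0,0,0,0],[-0.003,-0.04,0,0,0,0],[-0.003,-0.04,0,0,0,0],[-0.003,-0.035,0,0,0,0]]]}'
python3 -m inch '{"commands":[[[-0.002,-0.023,0,0,0,0],[0,0,0,0,0,0],[0,0,-0.03,0,0,0],[0,0,-0.04,0,0,0],[0,0,-0.03,0,0,0]]]}'
python3 -m inch '{"commands":[[[0,0,-0.02,0,0,0],[0,0,-0.01,0,0,0],[0,0,0,0,0,0],[0,0,0,0,0,0]]]}'
python3 -m inch '{"commands":[[[0,0,-0.006,0,0,0],[0,0,-0.003,0,0,0],[0,0,0,0,0,0],[0,0,0,0,0,0]]]}'
python3 -m inch '{"commands":[[[0,0,-0.002,0,0,0],[0,0,0,0,0,0],[0,0,0,0,0,0]]]}'
```

```text
time: 48.0
position: [460.7, 359.4, 261.5]
tcp_rot: [179.6, -0.3, 90.1]
contact_force: [1.2, 0.7, -0.3]
grip_width: 34.5
finger_force: 59.4
time: 48.5
position: [445.4, 220.8, 252.0]
tcp_rot: [-179.7, 0.1, 90.1]
contact_force: [0.8, -0.3, -0.5]
grip_width: 34.9
finger_force: 59.4
time: 49.0
position: [430.4, 25.8, 252.3]
tcp_rot: [-179.7, -0.0, 90.0]
contact_force: [-0.1, 0.4, -0.7]
grip_width: 34.9
finger_force: 59.4
time: 49.5
position: [428.2, 5.4, 151.5]
tcp_rot: [-179.7, -0.1, 90.1]
contact_force: [-0.4, 0.8, -2.1]
grip_width: 34.8
finger_force: 59.4
time: 49.9
position: [430.3, 4.7, 125.7]
tcp_rot: [180.0, -0.0, 90.1]
contact_force: [-0.6, 0.2, -0.3]
grip_width: 34.9
finger_force: 59.4
time: 50.3
position: [430.2, 4.3, 116.7]
tcp_rot: [180.0, 0.0, 90.1]
contact_force: [0.3, -1.1, -1.1]
grip_width: 35.0
finger_force: 59.4
time: 50.6
position: [430.6, 4.3, 115.1]
tcp_rot: [179.9, 0.0, 90.1]
contact_force: [-0.7, -0.2, 3.2]
grip_width: 34.8
finger_force: 59.9
```

```bash
python3 -m inch '{"commands":[[[0,0,-0.001,0,0,0],[0,0,0,0,0,0]]]}'
python3 -m inch '{"commands":[[[0,0,0,0,0,0],[0,0,0,0,0,0],[0,0,0,0,0,0],[0,0,0,0,0,0],[0,0,0,0,0,0]]]}' 0.75
python3 -m inch '{"commands":[[[0,0,0.02,0,0,0],[0,0,0.04,0,0,0],[0,0,0.05,0,0,0],[0,0,0.05,0,0,0],[0,0,0.028,0,0,0]]]}'
python3 -m inch '{"commands":[[[-0.002,0.03,0,0,0,0],[-0.002,0.046,0,0,0,0],[-0.002,0.046,0,0,0,0],[-0.002,0.046,0,0,0,0],[-0.002,0.046,0,0,0,0]]]}'
python3 -m inch '{"commands":[[[-0.002,0.046,0,0,0,0],[-0.002,0.046,0,0,0,0],[-0.002,0.046,0,0,0,0],[-0.002,0.046,0,0,0,0],[-0.004,0.045,0,0,0,0]]]}'
python3 -m inch '{"commands":[[[0,0,0,0,0,0],[0,0,0,0,0,0],[0,0,-0.03,0,0,0],[0,0,-0.03,0,0,0],[0,0,-0.02,0,0,0]]]}'
python3 -m inch '{"commands":[[[0,0,-0.012,0,0,0],[0,0,-0.009,0,0,0],[0,0,0,0,0,0],[0,0,0,0,0,0]]]}'
python3 -m inch '{"commands":[[[0,0,0,0,0,0],[0,0,0,0,0,0],[0,0,0,0,0,0],[0,0,0,0,0,0],[0,0,0,0,0,0]]]}' 0
```

```text
time: 50.8
position: [430.8, 4.2, 115.0]
tcp_rot: [180.0, 0.0, 90.1]
contact_force: [-3.5, -0.3, 10.6]
grip_width: 35.0
finger_force: 60.7
time: 51.3
position: [429.9, 4.4, 113.1]
tcp_rot: [-180.0, -0.0, 90.1]
contact_force: [-0.8, 0.5, -0.7]
grip_width: 64.3
finger_force: 0.0
time: 51.8
position: [431.0, 4.3, 306.3]
tcp_rot: [179.6, 0.1, 90.1]
contact_force: [0.3, -0.1, 0.4]
grip_width: 64.1
finger_force: 0.0
time: 52.3
position: [419.6, 220.2, 301.5]
tcp_rot: [180.0, -0.0, 90.1]
contact_force: [-0.2, -0.1, -0.7]
grip_width: 63.7
finger_force: 0.0
time: 52.8
position: [407.6, 449.4, 301.0]
tcp_rot: [-180.0, 0.0, 90.1]
contact_force: [1.4, 1.1, 1.0]
grip_width: 64.0
finger_force: 0.0
time: 53.3
position: [407.8, 445.5, 219.1]
tcp_rot: [-179.9, 0.1, 90.0]
contact_force: [-0.6, -0.6, 0.3]
grip_width: 64.3
finger_force: 0.0
time: 53.7
position: [408.6, 447.5, 201.6]
tcp_rot: [179.9, -0.1, 90.0]
contact_force: [-0.4, -0.1, 0.9]
grip_width: 64.0
finger_force: 0.0
time: 54.2
position: [409.0, 448.2, 202.5]
tcp_rot: [179.8, -0.1, 90.1]
contact_force: [0.6, -0.3, 6.4]
grip_width: 46.2
finger_force: 61.9
```

```bash
python3 -m inch '{"commands":[[[0,0,0.01,0,0,0],[0,0,0.025,0,0,0],[0,0,0.03,0,0,0],[0,0,0.025,0,0,0],[0,0,0,0,0,0]]]}'
python3 -m inch '{"commands":[[[0.0015,-0.015,0,0,0,0],[0.0015,-0.03,0,0,0,0],[0.0015,-0.032,0,0,0,0],[0.0015,-0.035,0,0,0,0],[0.0015,-0.035,0,0,0,0]]]}'
python3 -m inch '{"commands":[[[0.0015,-0.035,0,0,0,0],[0.0015,-0.035,0,0,0,0],[0.0015,-0.032,0,0,0,0],[0.0015,-0.023,0,0,0,0],[0.002,-0.015,0,0,0,0]]]}'
python3 -m inch '{"commands":[[[0,0,0,0,0,0],[0,0,-0.025,0,0,0],[0,0,-0.03,0,0,0],[0,0,-0.025,0,0,0],[0,0,-0.01,0,0,0]]]}'
python3 -m inch '{"commands":[[[0,0,0,0,0,0],[0,0,-0.006,0,0,0],[0,0,-0.003,0,0,0],[0,0,0,0,0,0],[0,0,0,0,0,0]]]}'
python3 -m inch '{"commands":[[[0,0,-0.002,0,0,0],[0,0,0,0,0,0],[0,0,0,0,0,0]]]}'
```

```text
time: 54.7
position: [409.1, 448.4, 295.0]
tcp_rot: [179.7, -0.3, 90.1]
contact_force: [0.7, 0.5, -1.2]
grip_width: 46.2
finger_force: 61.8
time: 55.2
position: [414.2, 297.9, 287.1]
tcp_rot: [-179.7, 0.2, 90.1]
contact_force: [0.5, -0.2, -1.9]
grip_width: 46.3
finger_force: 61.8
time: 55.7
position: [422.1, 157.9, 287.3]
tcp_rot: [-179.7, 0.1, 89.9]
contact_force: [0.7, -0.5, -1.8]
grip_width: 45.8
finger_force: 61.8
time: 56.2
position: [420.8, 160.2, 195.7]
tcp_rot: [-179.5, 0.1, 90.1]
contact_force: [-0.1, -0.7, -1.4]
grip_width: 45.7
finger_force: 61.9
time: 56.7
position: [424.0, 160.5, 192.2]
tcp_rot: [179.9, -0.0, 90.1]
contact_force: [-0.2, 0.4, -1.4]
grip_width: 46.1
finger_force: 61.9
time: 57.0
position: [424.3, 160.5, 190.7]
tcp_rot: [179.9, -0.0, 90.1]
contact_force: [-0.2, -1.2, 5.1]
grip_width: 45.9
finger_force: 62.5
```

Touching down; release, retreat toward the pan side and check.

```bash
python3 -m inch '{"commands":[[[0,0,-0.001,0,0,0],[0,0,0,0,0,0]]]}'
python3 -m inch '{"commands":[[[0,0,0,0,0,0],[0,0,0,0,0,0],[0,0,0,0,0,0],[0,0,0,0,0,0],[0,0,0,0,0,0]]]}' 0.75
python3 -m inch '{"commands":[[[0,0,0.02,0,0,0],[0,0,0.04,0,0,0],[0,0,0.05,0,0,0],[0,0,0.02,0,0,0],[0,0,0,0,0,0]]]}'
python3 -m inch '{"commands":[[[0,0.04,0,0,0,0],[0,0.046,0,0,0,0],[0,0.046,0,0,0,0],[0,0.046,0,0,0,0],[0,0.046,0,0,0,0]]]}'
python3 -m inch '{"commands":[[[0,0.046,0,0,0,0],[0,0.03,0,0,0,0],[0,0,0,0,0,0],[0,0,0,0,0,0],[0,0,0,0,0,0]]]}'
python3 - <<'E'
from h import *
p,d=robot.snapshot("top");W=cloud("top",d);cv2.imwrite("pics/t9.png",p[::,:,::-1])
x,y,z=W[...,0],W[...,1],W[...,2]
W0=cloud("top",np.load("pics/top0.npy"))
for n,lo,hi,a,b in(("mill",120,175,424,160),("jar",90,112,431,81),("shaker",72,96,430,5),("timer",30,52,607,-76)):
    for A in(W0,W):
        Q=obj(A,lo,hi,a,b,40);print(n,circ(Q) if len(Q) else 0)
for A in(W0,W):
    x,y,z=A[...,0],A[...,1],A[...,2]
    m=(z>54)&(z<78)&(x>482)&(x<508)&(y>45)&(y<132);Q=A[m];print("bar",len(Q),np.median(Q,0))
E
```

```text
time: 57.2
position: [424.6, 160.6, 190.7]
tcp_rot: [179.9, -0.0, 90.1]
contact_force: [-1.7, -0.4, 9.7]
grip_width: 45.9
finger_force: 62.9
time: 57.7
position: [423.4, 160.3, 188.0]
tcp_rot: [-180.0, 0.0, 90.1]
contact_force: [-0.2, 0.3, -0.4]
grip_width: 63.8
finger_force: 0.0
time: 58.2
position: [425.1, 160.7, 323.1]
tcp_rot: [179.5, -0.1, 90.1]
contact_force: [0.9, 0.7, -0.1]
grip_width: 64.0
finger_force: 0.0
time: 58.7
position: [422.7, 385.9, 315.9]
tcp_rot: [-179.9, 0.1, 90.1]
contact_force: [1.2, -0.8, 0.7]
grip_width: 64.3
finger_force: 0.0
time: 59.2
position: [423.4, 459.2, 317.1]
tcp_rot: [-179.9, 0.1, 90.0]
contact_force: [0.2, -0.5, -0.3]
grip_width: 63.8
finger_force: 0.0
mill [424.4 162.8  25.1 422.5 160.2 150.5 451. ]
mill [423.7 163.3  24.7 422.3 160.6 150.3 450. ]
jar [431.2  81.8  22.7 430.5  81.4 104.4 333. ]
jar [430.   82.1  22.7 429.6  81.8 104.5 333. ]
shaker [431.4   5.1  17.  430.4   5.1  83.3 183. ]
shaker [431.1   4.1  17.  430.2   4.3  83.5 181. ]
timer [610.  -76.9  30.4 607.3 -76.   41.8 467. ]
timer [608.8 -76.2  30.  607.3 -75.9  41.7 471. ]
bar 182 [489.58328249  87.72248402  66.95641768]
bar 185 [490.91948449  90.06291819  66.5941437 ]
```

View pics/t9.png

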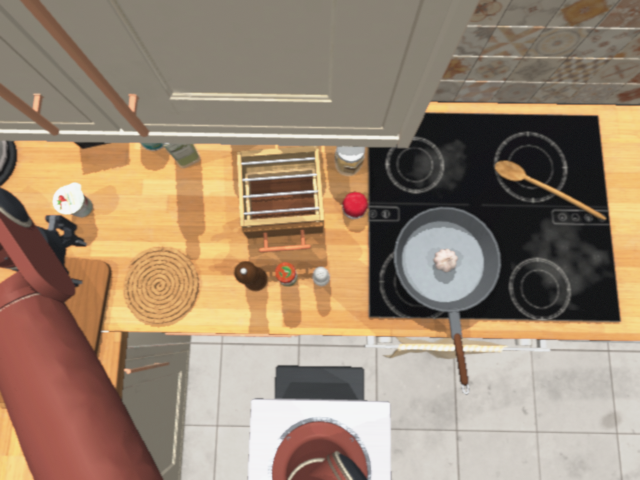

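Mill (245,270), jar (286,272) and shaker (320,275) are back within 1–2 mm of where they started. The drawer is shut (bar at 288,242), the garlic is in the pan (445,259) and the timer hasn't moved.

```bash
python3 -c "
from bench import robot
print(robot.close_job())"
```

```text
the job is handed in; nothing more can be done
None
```

The job is handed in at about 59 s: the garlic is in the pan, the drawer is shut, and the mill, shaker and jar stand upright within about 2 mm of their original spots (by the last picture), with the egg timer untouched; the hand-in gave no verdict.

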